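# Release the charged pack from the push-push charger and kit it with its pump

### The job

One of the two battery packs in the desktop charger is charged: all four lights on its top are green. Press that pack down until its push-push latch trips, let it spring up, draw it out of the bay and stand it upright on the floor of the empty compartment of the blue kit tray, next to the pump it goes out with. Set it down rather than drop it, leave the pack with the single amber light latched in its bay, and leave the pump standing where it is.

Things in the scene. Friction and masses are not known exactly. Their poses are not given: they have to be found in the camera images.
- charger: Off-white two-bay desktop battery charger, fixed, 94 (x) x 200 (y) x 86 mm (z). Origin: on the table under it; x to its rear (away from the robot at zero yaw), y along its length, z up. The flat deck is at z = 86 mm; the bays are 36 (x) x 62 (y) mm openings in it, centred at x = -14, y = +45 (left) and y = -45 mm (right). Monitors and a pole clamp to its left stand up to 0.38 m high.
- pack_full: Charged pack: dark grey block 34 (x) x 60 (y) x 80 mm (z), 0.25 kg, in either bay; four green lights in a row along the front (-x) edge of its top; grip it across the ribbed x faces, 34 mm apart. Origin: centre of its underside; axes as the charger's. Latched: underside 19 mm above the table, top 13 mm above the deck; sprung up: top 34 mm above the deck. 1 mm play in the bay.
- pack_low: The other pack, alike in size and shape, latched in the other bay, with one amber light and three dark ones on its top. Origin: centre of its underside. It stays latched.
- sled_left (a joint): Height in m of the sprung sled under the pack in the left (y = +45 mm) bay: 0.001 latched, -0.006 hard stop, 0.022 up. Latched, a catch on the sled holds the pack down. Pressing about 4 mm deeper (3 to 6 N) trips the latch; once the finger lifts away, sled and pack rise within 0.5 s, the catch lets go and the pack lifts straight out. Pressing the raised pack fully down latches it again.
- sled_right (a joint): The same for the sled of the right (y = -45 mm) bay: 0.001 latched, -0.006 hard stop, 0.022 sprung up.
- kit_tray: Blue open tray, fixed, 230 (x) x 130 (y) mm, rim 26 mm high, walls and floor 4 mm thick, dark mats inside; a 20 mm high divider parts the nearer, empty compartment from the farther one with the pump. Origin: on the table under its centre; z up, x from the empty compartment towards the pump.
- tray_free (a point): Centre of the floor of the empty compartment, 4 mm above the table, axes as the tray's; the compartment is 100 (x) x 122 (y) mm inside, its walls 20 to 26 mm high.
- kit_pump: Cream pump module with a dark blue front, 102 x 57 x 125 mm high, 0.68 kg, standing loose in the tray's farther compartment. Origin: centre of its underside. Its near face is about 60 mm from tray_free along the tray's x, so an open gripper has most room with its fingers apart along the tray's y.
Mind the look-alikes: they are no part of the job. Leave any red look-alike of the pack_full alone.

How it is judged:
By the outcome, as a careful person would: the job done as asked, in the order asked, and still so for the second after the job is handed in, with the robot touching nothing.
It also fails if it takes over 42 s, if anything falls off the work surface, if the arm or the gripper's body presses on something with over 40 N, if the wrist force passes 120 N, or if a joint passes its speed limit or range.

### The arm

A 6-joint arm with a two-finger parallel gripper is mounted at the origin on a cart in front of the work surface, level with it; the furniture and walls round the work are solid. World frame = base frame: x ahead of the robot, y to its left, z up, the work surface at z = 0. Lengths are in mm, angles in rad, forces in N, time in s.
With the tool pointing down it reaches from about 350 to 975 mm from the base axis. Payload 7.1 kg.
Tool frame: the origin (TCP) lies on the centre line of the jaws, within the pads' length; the fingertips stand 17 mm ahead of it and the grasp point (between the pads) lies 2 mm behind it (tip_extent is the distance from the TCP to the fingertips, in mm); z points along the fingers, y is the line along which they close (so a half turn about z gives the same grasp; the last joint's range is limited). The gripper opens to 88 mm and grips with 3 to 60 N. Pads are 20 mm wide; open, the fingers measure 115 mm over their backs; the gripper's body (75 mm by 178 mm) begins 61 mm behind the grasp point.
Start: joints at [1.307, 0.423, 1.63, -0, 1.089, -0.019], TCP at [151.445, 606.357, 239.675] pointing down, gripper open.
Joint ranges: [-3, 3], [-0.9, 2.11], [0.09, 2.58], [-1.31, 4.45], [0.11, 2.69], [-2.54, 2.54]. Speed limits (rad/s): [2.39, 2.39, 3.01, 3.14, 3.14, 3.14].

### API

Orientations are given as a rotation vector (axis times angle).
In Python, from workcell import get_obs, get_image, camera_model, close_job, look_for, outline_of, pinpoint, tip_extent gives the robot as it stands.
- The arm moves only by the shell command python3 -m jog 'ROWS'. ROWS is text: rows parted by semicolons, each of 7 numbers parted by spaces: the shift along the tool's x, y, z as a fraction of full scale, then the turn, a rotation vector about the tool's x, y, z as a fraction of full scale, then the closure, from -1 (fully open) to 1 (shut). A call has 1 to 8 rows; each row is the pose to reach, as a shift and turn from the pose commanded when the call began, along the tool's axes at that moment; what a row does not reach only later rows make up. Full scale, the value 1, is 0.2 m for a shift and 30 degrees for a turn. A row lasts 1/10 s, in which the tool goes at most 50 mm and 8.59 degrees, less where a joint would pass 70% of its speed; a pose out of reach is approached as far as the arm can. A call with a number of a shift or a turn outside -1 to 1 is refused whole. A call with a gripper value outside its range is refused whole. The fingers move at their own pace and stop on an object; the grip force is fixed at half the most. Time passes only in rows, so rows that repeat a pose let the fingers close. It gives the time, the measured TCP pose, the force, the opening and the grip force at its end, in the units of the state.
- get_obs(): the state, without advancing time (a new reading comes with each control period).
- get_image(name): name is "scene" or "side" or "wrist"; returns the picture (400x640x3 uint8, red, green, blue); there is no depth.
- camera_model(name): a dict with "fx", "fy", "cx", "cy" (pixels), "dist_coeffs" ([k1, k2, p1, p2, k3] as OpenCV has them; the pictures are not rectified), "origin" and "orientation" of the camera in the world; the wrist camera has in their place "tool_from_camera" (4x4, takes a point from camera to tool coordinates, whose origin is the TCP and whose axes are the flange's). Camera axes: x right, y down, z forward; pixel columns grow to the right and rows downward; lengths in mm; the calibration is good to about 2 mm. A picture is of the moment at which its call begins: read the wrist's pose just before it. camera_model takes no time and is no camera call.
- close_job(): hands the job in; it is judged then, once.
Trained networks look in the newest picture that a camera, given by its name, has taken for a name from the list of things; names that differ only in an ending like _2 or _b are one class to them, and where a whole thing is asked for, a point or a joint stands for the part that bears it (a point fixed in the world has none). Each returns a list of dicts, best first, with "confidence" (0 to 1); they miss things now and then, are a little off and sometimes report something else, mostly with a low value. They report only what shows in the picture. A call takes as long as a camera call. They do not tell look-alikes from the thing itself.
- look_for(target, camera): "xyz" ([x, y, z] in mm, in the coordinates of the camera as it stood for that picture, good to about 4 mm: the middle of the surface that is visible of it).
- outline_of(target, camera): "mask" (400x640 bool, what is visible of it).
- pinpoint(target, camera): "xyz" ([x, y, z] in mm, in the coordinates of the camera as it stood for that picture, good to about 4 mm: a listed point, or the origin of a listed thing).
The state is a dict: "t": time; "qpos": joint angles; "qvel": joint speeds; "joint_torque": joint torques, N m; "ee_pos": TCP position; "orientation": TCP orientation; "ft_force": force on the tool from outside, world axes, zero at the start; "moment": the same for the moment, N m; "width": finger opening in mm; "grasp_force": force on a finger pad.
Only numpy, scipy, OpenCV 4.12 (cv2) and the standard library are available. Lean on these libraries where they do the work, as an engineer would, in place of code of your own. Each camera call takes 0.05 s, during which the arm holds its last target. There are 200 camera calls.

## Working session

There is one attempt and no reset: what is moved stays moved. The work goes in short steps, Python scripts to look and compute and a shell command to move; the robot and the scene stay as the last step left them, time stands still between calls to the robot, and variables do not carry over. Pictures are saved under pics/ and viewed, at most 10 in all, crops included, and the job is handed in when it is done.

```bash
mkdir -p pics; ls
cat > h.py <<'E'
import numpy as np,cv2
from scipy.spatial.transform import Rotation as R
from workcell import *
def T(cam,obs=None):
    m=camera_model(cam);M=np.eye(4)
    if cam=='wrist':
        o=obs or get_obs();M[:3,:3]=R.from_rotvec(o['orientation']).as_matrix();M[:3,3]=o['ee_pos']
        return M@np.array(m['tool_from_camera'])
    q=np.array(m['orientation'],float)
    M[:3,:3]=q if q.shape==(3,3) else (R.from_rotvec(q) if q.size==3 else R.from_quat(q)).as_matrix()
    M[:3,3]=m['origin'];return M
def w(cam,p,M=None):
    M=T(cam) if M is None else M
    return (M@np.r_[p,1])[:3]
def ray(cam,px,z,M=None):
    "intersect pixel ray with plane z"
    m=camera_model(cam);M=T(cam) if M is None else M
    K=np.array([[m['fx'],0,m['cx']],[0,m['fy'],m['cy']],[0,0,1.]])
    u=cv2.undistortPoints(np.array([[px]],float),K,np.array(m['dist_coeffs'],float)).ravel()
    d=M[:3,:3]@np.r_[u,1];o=M[:3,3];return o+d*(z-o[2])/d[2]
def proj(cam,P,M=None):
    m=camera_model(cam);M=T(cam) if M is None else M;C=np.linalg.inv(M)
    K=np.array([[m['fx'],0,m['cx']],[0,m['fy'],m['cy']],[0,0,1.]])
    r=cv2.Rodrigues(C[:3,:3])[0]
    return cv2.projectPoints(np.array(P,float).reshape(-1,1,3),r,C[:3,3],K,np.array(m['dist_coeffs'],float))[0].reshape(-1,2)
def save(cam,n):
    i=get_image(cam);cv2.imwrite(f'pics/{n}.png',i[...,::-1]);return i
E
python3 - <<'E'
from h import *
np.set_printoptions(precision=1,suppress=True)
o=get_obs();print(o)
print(camera_model('scene'));print(R.from_rotvec(o['orientation']).as_matrix())
for c in('scene','wrist','side'):
    save(c,c+'0');M=T(c)
    print(c,M[:3,3])
    for t in('charger','pack_full','pack_low','kit_tray','tray_free','kit_pump'):
        for d in pinpoint(t,c)[:3]: print(t,w(c,d['xyz'],M),round(d['confidence'],2))
a=cv2.imread('pics/scene0.png');b=cv2.imread('pics/wrist0.png')
E
```

```text
pics
{'t': 0.0, 'qpos': array([ 1.3,  0.4,  1.6,  0. ,  1.1, -0. ]), 'qvel': array([ 0.,  0., -0.,  0.,  0.,  0.]), 'joint_torque': array([ -0. , -54.5, -27.4,   0.1,   0. ,  -0. ]), 'ee_pos': array([151.3, 605.9, 238.9]), 'orientation': array([-0.4, -3.1,  0. ]), 'ft_force': array([ 0.4,  1.4, -0.7]), 'moment': array([-0., -0., -0.]), 'grasp_force': 0.0, 'width': 87.96934176478517}
{'fx': 520.809385602506, 'fy': 520.809385602506, 'cx': 328.2124138055912, 'cy': 195.8043289960179, 'dist_coeffs': array([-0.1,  0. ,  0. ,  0. ,  0. ]), 'origin': array([   2.2, -599.9,  828.2]), 'orientation': array([-2.2,  1.1, -0.4])}
[[-1.   0.2 -0. ]
 [ 0.2  1.  -0. ]
 [ 0.  -0.  -1. ]]
scene [   2.2 -599.9  828.2]
charger [548.8 -98.6   2.8] 0.92
pack_full [ 524.9 -140.9   19.8] 0.79
pack_full [708.3  10.6  -2.2] 0.76
pack_low [ 601.4 -392.9    5. ] 0.67
kit_tray [ 544.5 -392.4   -0. ] 0.93
tray_free [ 485.2 -398.3    5.2] 0.76
wrist [ 71.5 625.8 385.9]
side [ 190.3 -936.1  733.2]
charger [545.6 -94.9  -0.1] 0.94
pack_full [708.1  16.6   2. ] 0.62
kit_tray [ 540.7 -388.6   -4.3] 0.61
tray_free [ 480.2 -397.2    0.3] 0.96
kit_pump [ 599.5 -393.1    1.8] 0.68
```

View pics/scene0.png

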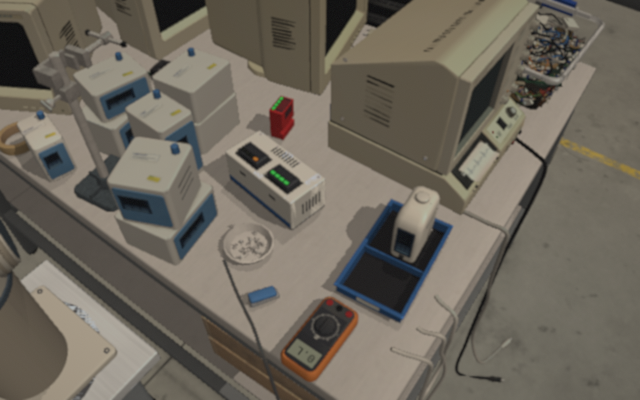

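View pics/wrist0.png

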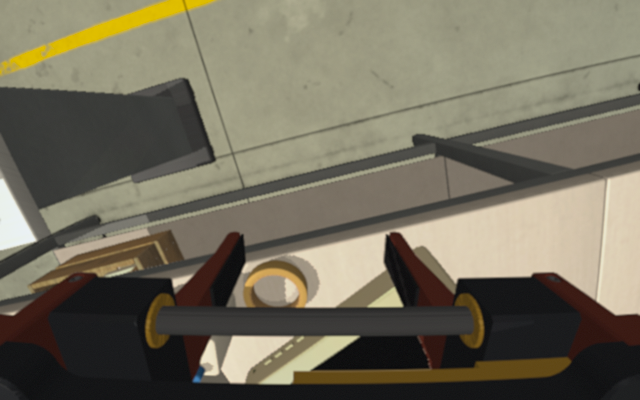

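The scene view shows the charger at about (275,178). The green-light pack is at (284,178) in the right bay and the amber one at (255,157) in the left bay. The tray is at about (395,258), with its empty compartment nearer (380,280). The wrist view shows only floor and clutter.

Run:
```python
from h import *
a=cv2.imread('pics/scene0.png')
c=cv2.resize(a[120:320,215:460],None,fx=3.2,fy=3,interpolation=cv2.INTER_CUBIC)[:600]
cv2.imwrite('pics/crop0.png',c);print(c.shape)
```

```text
(600, 784, 3)
```

View pics/crop0.png

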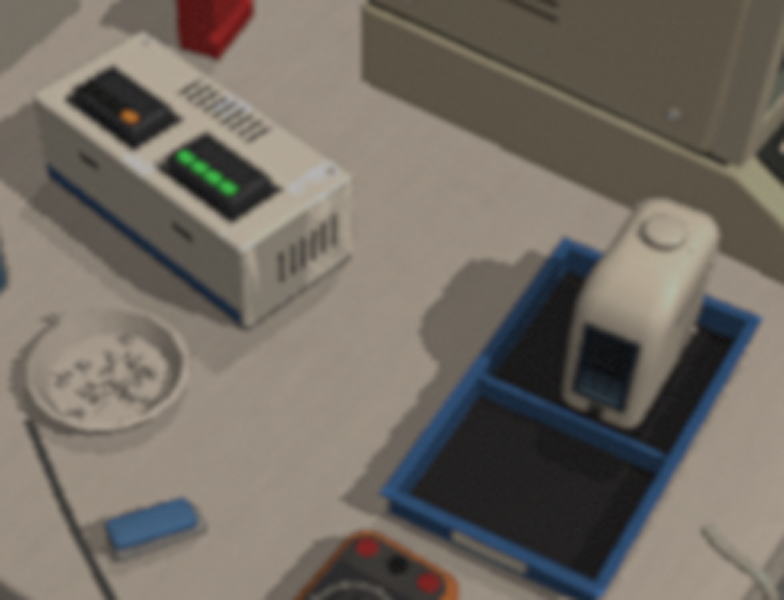

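```bash
python3 -m jog '0 0 -0.25 0 0 0 -1; 0 0 -0.5 0 0 0 -1; 0 0 -0.75 0 0 0 -1; 0 0 -1 0 0 0 -1; 0 0 -1 0 0 0 -1'
```

```text
t: 1.55
ee_pos: [152.1, 608.8, 448.3]
orientation: [0.383, 3.116, 0.021]
ft_force: [0.4, 1.0, 1.4]
width: 87.6
grasp_force: 0.0
```

The crop shows the charger deck corners at crop pixels (38,95), (145,33), (352,178) and (240,250). The tray rim corners are at (565,240), (760,318), (598,597) and (385,492).

Run:
```python
from h import *
from scipy.optimize import least_squares
np.set_printoptions(precision=1,suppress=True)
f=lambda p:(215+(p[0]+.5)/3.2-.5,120+(p[1]+.5)/3-.5)
M=T('scene')
def fit(px,L,z):
    W=np.array([ray('scene',f(p),z,M)[:2] for p in px]);L=np.array(L,float)
    g=lambda v:((L@np.array([[np.cos(v[2]),np.sin(v[2])],[-np.sin(v[2]),np.cos(v[2])]])+v[:2])-W).ravel()
    s=least_squares(g,[*W.mean(0),0]);print(s.x[:2],'deg',np.degrees(s.x[2]),s.fun);return s.x
c=fit([(38,95),(145,33),(352,178),(240,250)],[(-47,100),(47,100),(47,-100),(-47,-100)],86)
t=fit([(565,240),(760,318),(598,597),(385,492)],[(115,65),(115,-65),(-115,-65),(-115,65)],26)
o=get_obs();m=R.from_rotvec(o['orientation']).as_matrix();print(o['ee_pos'],m, camera_model('wrist')['tool_from_camera'])
Rc=lambda a:np.array([[np.cos(a),-np.sin(a)],[np.sin(a),np.cos(a)]])
p=c[:2]+Rc(c[2])@[-14,-45];print('pack',p)
d=np.r_[p,430]-o['ee_pos'];print('tool shift',m.T@d/200)
print('yaw tool y',np.degrees(np.arctan2(m[1,1],m[0,1])))
```

```text
[ 546.4 -100. ] deg -10.01201072524233 [-1.3  3.5  2.4  1.7  1.4 -2.1 -2.5 -3.1]
[ 543.  -392.3] deg 4.829677834548461 [-1.1 -1.8 -2.7  1.2  2.9  1.8  0.9 -1.2]
[152.1 608.8 448.3] [[-1.   0.2  0. ]
 [ 0.2  1.   0. ]
 [-0.   0.  -1. ]] [[  -0.    -1.    -0.3   82.3]
 [   1.    -0.    -0.    -0.5]
 [   0.    -0.3    1.  -146.3]
 [   0.     0.     0.     1. ]]
pack [ 524.8 -141.8]
tool shift [-2.7 -3.2  0. ]
yaw tool y 75.97444697095774
```

```bash
for i in 1 2; do :; done
python3 -m jog '-0.17 -0.2 0 0 0 0 -1; -0.34 -0.4 0 0 0 0 -1; -0.5 -0.6 0 0 0 0 -1; -0.67 -0.8 0 0 0 0 -1; -0.84 -1 0 0 0 0 -1'
python3 -m jog '-0.17 -0.2 0 0 0 0 -1; -0.34 -0.4 0 0 0 0 -1; -0.5 -0.6 0 0 0 0 -1; -0.67 -0.8 0 0 0 0 -1; -0.84 -1 0 0 0 0 -1'
python3 -m jog '-0.17 -0.2 0 0 0 0 -1; -0.34 -0.4 0 0 0 0 -1; -0.5 -0.6 0 0 0 0 -1; -0.67 -0.8 0 0 0 0 -1; -0.84 -1 0 0 0 0 -1; -0.84 -1 0 0 0 0 -1'
```

```text
t: 2.05
ee_pos: [261.2, 379.6, 439.0]
orientation: [-0.383, -3.118, 0.001]
ft_force: [1.2, 0.1, -0.1]
width: 87.7
grasp_force: 0.0
t: 2.55
ee_pos: [370.6, 154.9, 439.3]
orientation: [0.383, 3.118, 0.0]
ft_force: [-0.3, 0.4, 0.8]
width: 88.0
grasp_force: 0.0
t: 3.15
ee_pos: [486.2, -81.6, 438.6]
orientation: [-0.39, -3.117, 0.001]
ft_force: [0.2, 0.6, 1.1]
width: 87.9
grasp_force: 0.0
```

```bash
python3 -m jog '-0.14 -0.2 0 0 0 0.28 1; -0.14 -0.2 0 0 0 0.56 1; -0.14 -0.2 0 0 0 0.84 1; -0.14 -0.2 0 0 0 0.95 1'
python3 -m jog '0 0 0 0 0 0.28 1; 0 0 0 0 0 0.56 1; 0 0 0 0 0 0.84 1; 0 0 0 0 0 0.95 1'
python3 -m jog '0 0 0 0 0 0.28 1; 0 0 0 0 0 0.56 1; 0 0 0 0 0 0.84 1; 0 0 0 0 0 0.97 1; 0 0 0 0 0 0.97 1'
python3 - <<'E'
from h import *
np.set_printoptions(precision=3,suppress=True)
save('wrist','w1');o=get_obs();print(o['ee_pos'],o['t'],o['qpos'],o['width'])
m=R.from_rotvec(o['orientation']).as_matrix();print(m)
M=T('wrist',o);print('corners',proj('wrist',[[c*0+x for c,x in zip(p,p)] for p in [(546.4,-100,86),(524.8,-141.8,99)]],M))
for t in('charger','pack_full'):
  for d in pinpoint(t,'wrist')[:3]: print(t,w('wrist',d['xyz'],M),round(d['confidence'],2))
E
```

```text
t: 3.55
ee_pos: [502.2, -123.1, 438.8]
orientation: [-1.147, -2.923, -0.0]
ft_force: [-0.5, 0.6, -0.4]
width: 59.4
grasp_force: 0.0
t: 3.95
ee_pos: [502.1, -122.5, 439.1]
orientation: [-1.83, -2.552, 0.0]
ft_force: [-0.3, -0.6, 0.1]
width: 27.3
grasp_force: 0.0
t: 4.45
ee_pos: [502.2, -122.7, 439.2]
orientation: [-2.408, -2.016, 0.0]
ft_force: [-0.5, -0.3, 0.6]
width: 0.3
grasp_force: 0.0
[ 502.248 -122.752  439.263] 4.5 [-0.263  0.083  1.621  0.     1.437 -0.088] 0.2367012459187785
[[ 0.174  0.985 -0.001]
 [ 0.985 -0.174  0.   ]
 [ 0.    -0.001 -1.   ]]
corners [[337.003 141.19 ]
 [328.86  168.361]]
charger [550.455 -93.358   3.07 ] 0.97
pack_full [ 521.763 -137.414   20.25 ] 0.69
```

View pics/w1.png

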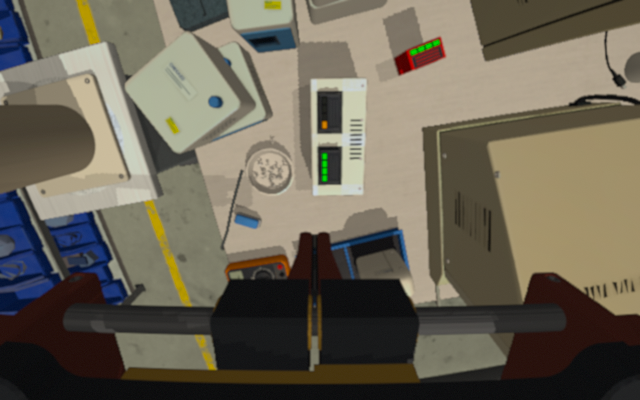

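The wrist view shows the charger square with the tool. Its deck corners are at (312,80), (366,80), (364,194) and (313,194). The green pack top is centred near (329.5,166).

Run:
```python
from h import *
np.set_printoptions(precision=2,suppress=True)
a=cv2.imread('pics/w1.png').astype(int)
o=get_obs();M=T('wrist',o);m=M[:3,:3];rot=R.from_rotvec(o['orientation']).as_matrix()
for p in [(312,80),(366,80),(364,194),(313,194)]: print(ray('wrist',p,86,M)[:2])
g=a[140:195,312:370];dark=(g.sum(2)<240)|((g[...,1]>g[...,2]+60)&(g[...,1]>g[...,0]+60))
n,l,s,c=cv2.connectedComponentsWithStats(dark.astype(np.uint8));k=1+np.argmax(s[1:,4]);print(s[k],c[k])
gr=(a[...,1]>a[...,2]+80)&(a[...,1]>a[...,0]+80);gr[:140]=0;gr[200:]=0;gr[:,:300]=0;gr[:,370:]=0
ys,xs=np.nonzero(gr);led=ray('wrist',(xs.mean(),ys.mean()),99,M);print('led',xs.mean(),ys.mean(),led)
p=ray('wrist',c[k]+[312,140],99,M);print('pack',p,'shift',rot.T@(p-o['ee_pos'])/200, 'led in tool',rot.T@(led-p))
```

```text
[521.61   4.43]
[608.39 -10.61]
[ 580.69 -202.62]
[ 489.26 -186.49]
[  6   7  23  37 829] [17.27 24.82]
led 324.0575539568345 166.9568345323741 [ 517.24 -138.28   99.  ]
pack [ 526.66 -136.16   99.  ] shift [-0.04  0.13  1.7 ] led in tool [-3.72 -8.91  0.  ]
```

```bash
python3 -m jog '-0.06 0.13 0.25 0 0 0 1; -0.06 0.13 0.5 0 0 0 1; -0.06 0.13 0.75 0 0 0 1; -0.06 0.13 1 0 0 0 1; -0.06 0.13 1 0 0 0 1; -0.06 0.13 1 0 0 0 1'
python3 - <<'E'
from h import *
np.set_printoptions(precision=2,suppress=True)
i=save('wrist','w2');o=get_obs();print(o['ee_pos'],o['t'])
M=T('wrist',o)
print(proj('wrist',[o['ee_pos']+[0,0,-17]],M))
for t in('charger','pack_full'):
  for d in pinpoint(t,'wrist')[:3]: print(t,w('wrist',d['xyz'],M),round(d['confidence'],2))
cv2.imwrite('pics/w2.png',i[...,::-1])
E
```

```text
t: 5.2
ee_pos: [525.6, -139.6, 239.2]
orientation: [-2.406, -2.016, 0.002]
ft_force: [1.2, -0.2, -0.1]
width: 0.3
grasp_force: 0.0
[ 526.93 -139.97  241.06] 5.25
[[313.2  246.23]]
charger [548.5  -93.15   1.72] 0.95
pack_full [ 526.35 -138.61   24.01] 0.93
pack_full [708.69  14.34   1.97] 0.62
pack_full [542.19 -48.18  18.49] 0.44
```

View pics/w2.png

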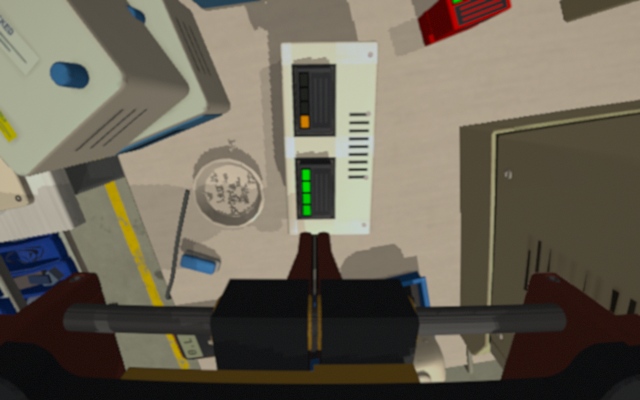

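The close wrist view shows the green pack's top spanning about columns 297–335 and rows 162–217. The red look-alike is far off at (460,15).

Run:
```python
from h import *
np.set_printoptions(precision=2,suppress=True)
o=get_obs();M=T('wrist',o);rot=R.from_rotvec(o['orientation']).as_matrix()
for p in [(297,190),(335,190),(316,162),(316,217)]:print('edge',rot.T@(ray('wrist',p,99,M)-o['ee_pos']))
for p in [(282,43),(377,43),(370,235),(290,234)]:print('deck',rot.T@(ray('wrist',p,86,M)-o['ee_pos']))
print(o['ee_pos'])
```

```text
edge [  1.45 -17.48 143.41]
edge [  1.38  22.42 143.6 ]
edge [ 31.05   2.42 143.49]
edge [-28.9    2.51 143.52]
deck [144.1  -30.19 156.29]
deck [144.39  60.96 156.71]
deck [-56.38  65.14 156.82]
deck [-54.82 -27.36 156.4 ]
[ 527.79 -140.23  242.49]
```

```bash
python3 -m jog '0.003 0.013 0.25 0 0 0 1; 0.003 0.013 0.5 0 0 0 1; 0.003 0.013 0.56 0 0 0 1; 0.003 0.013 0.59 0 0 0 1; 0.003 0.013 0.6 0 0 0 1; 0.003 0.013 0.61 0 0 0 1'
python3 -m jog '0 0 0.01 0 0 0 1; 0 0 0.015 0 0 0 1; 0 0 0.015 0 0 0 1'
```

```text
t: 5.95
ee_pos: [530.4, -140.1, 119.9]
orientation: [2.406, 2.015, 0.004]
ft_force: [0.9, 0.1, 0.5]
width: 0.3
grasp_force: 0.0
t: 6.25
ee_pos: [529.4, -139.9, 115.6]
orientation: [2.407, 2.016, 0.002]
ft_force: [-0.7, -0.6, 4.6]
width: 0.3
grasp_force: 2.2
```

```bash
python3 -m jog '0 0 0.01 0 0 0 1; 0 0 0.01 0 0 0 1; 0 0 0.01 0 0 0 1'
python3 -m jog '0 0 0.01 0 0 0 1; 0 0 0.01 0 0 0 1'
```

```text
t: 6.55
ee_pos: [529.3, -139.8, 113.2]
orientation: [2.408, 2.016, 0.001]
ft_force: [0.4, -0.9, 4.6]
width: 0.4
grasp_force: 2.2
t: 6.75
ee_pos: [529.2, -139.8, 111.0]
orientation: [2.408, 2.016, 0.001]
ft_force: [1.2, -1.3, 4.6]
width: 0.7
grasp_force: 2.4
```

```bash
python3 -m jog '0 0 0.005 0 0 0 1; 0 0 0.005 0 0 0 1; 0 0 -0.1 0 0 0 1; 0 0 -0.3 0 0 0 1; 0 0 -0.5 0 0 0 -1; 0 0 -0.6 0 0 0 -1; 0 0 -0.6 0 0 0 -1; 0 0 -0.6 0 0 0 -1'
python3 - <<'E'
from h import *
np.set_printoptions(precision=2,suppress=True)
o=get_obs();save('wrist','w3');print(o['ee_pos'],o['t'],o['width'])
M=T('wrist',o)
for d in pinpoint('pack_full','wrist')[:3]: print(w('wrist',d['xyz'],M),round(d['confidence'],2))
E
```

```text
t: 7.55
ee_pos: [527.9, -139.4, 229.9]
orientation: [-2.408, -2.016, 0.001]
ft_force: [-0.4, -0.6, 0.0]
width: 28.9
grasp_force: 0.0
[ 527.94 -139.43  229.91] 7.55 28.864737321255074
[ 524.98 -138.49   43.25] 0.8
[707.52  13.23  -0.46] 0.65
```

View pics/w3.png

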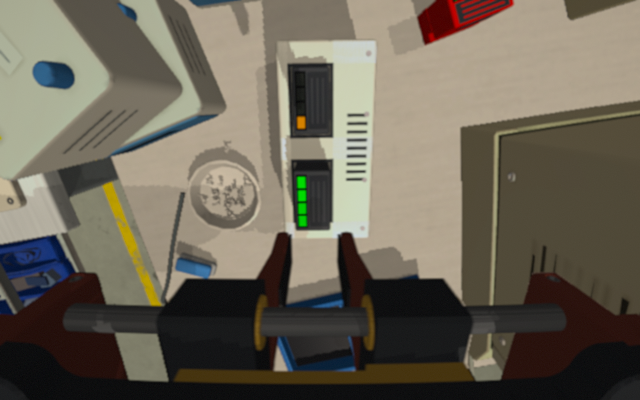

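The pack has sprung up: pinpoint puts its underside about 24 mm higher, and its top now spans columns 292–333 and rows 173–229. The amber pack is still latched.

Run:
```python
from h import *
np.set_printoptions(precision=2,suppress=True)
o=get_obs();M=T('wrist',o);rot=R.from_rotvec(o['orientation']).as_matrix()
for p in [(291.5,200),(333,200),(313,172),(313,229)]:print('edge',rot.T@(ray('wrist',p,120,M)-o['ee_pos']))
```

```text
edge [  1.41 -20.65 108.9 ]
edge [  1.43  18.14 108.77]
edge [ 28.06  -0.5  108.84]
edge [-27.96  -0.6  108.82]
```

```bash
python3 -m jog '0 -0.003 0 0 0 0 -1; 0 -0.003 0.05 0 0 0 -1; 0 -0.003 0.2 0 0 0 -1; 0 -0.003 0.4 0 0 0 -1; 0 -0.003 0.55 0 0 0 -1; 0 -0.003 0.6 0 0 0 -1; 0 -0.003 0.605 0 0 0 -1'
python3 -m jog '0 0 0 0 0 0 0.5; 0 0 0 0 0 0 0.5; 0 0 0 0 0 0 0.5; 0 0 0 0 0 0 0.5; 0 0 0 0 0 0 0.5; 0 0 0 0 0 0 0.5; 0 0 0 0 0 0 0.5; 0 0 0 0 0 0 0.5'
```

```text
t: 8.35
ee_pos: [526.8, -139.2, 107.8]
orientation: [-2.406, -2.014, 0.004]
ft_force: [0.5, -0.3, 0.3]
width: 87.1
grasp_force: 0.0
t: 9.15
ee_pos: [527.1, -139.3, 109.5]
orientation: [-2.407, -2.016, 0.002]
ft_force: [-3.7, 1.2, 3.2]
width: 34.0
grasp_force: 29.9
```

```bash
python3 -m jog '0 0 -0.05 0 0 0 0.5; 0 0 -0.12 0 0 0 0.5; 0 0 -0.2 0 0 0 0.5; 0 0 -0.3 0 0 0 0.5; 0 0 -0.45 0 0 0 0.5; 0 0 -0.6 0 0 0 0.5; 0 0 -0.7 0 0 0 0.5; 0 0 -0.7 0 0 0 0.5'
python3 - <<'E'
from h import *
np.set_printoptions(precision=3,suppress=True)
o=get_obs();save('side','s1');save('scene','sc1');print(o['ee_pos'],o['qpos'],o['width'],o['grasp_force'])
a=5.0
for c in('scene','side'):
  M=T(c)
  for n in('tray_free','kit_tray','kit_pump'):
    for d in pinpoint(n,c)[:2]:print(c,n,w(c,d['xyz'],M),round(d['confidence'],2))
E
```

```text
t: 9.95
ee_pos: [530.2, -140.1, 253.8]
orientation: [2.404, 2.013, 0.007]
ft_force: [0.1, 0.4, -2.1]
width: 34.0
grasp_force: 29.8
[ 530.192 -140.098  253.78 ] [-0.28   0.291  1.793  0.     1.05  -0.103] 34.02101976386032 29.82142210006714
scene tray_free [ 486.064 -396.659    7.246] 0.7
scene kit_tray [ 544.486 -395.871   -3.616] 0.92
scene kit_pump [ 596.893 -393.637    5.409] 0.66
side tray_free [ 482.191 -398.686    3.975] 0.73
side kit_tray [ 538.637 -389.728   -2.829] 0.61
side kit_pump [ 596.679 -393.177    0.854] 0.65
```

View pics/s1.png

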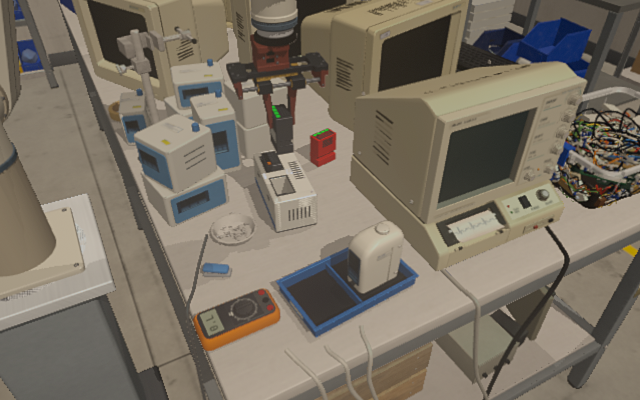

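The side view shows the pack hanging clear in the gripper with its bay empty, and the tray's empty compartment open at about (320,297).

```bash
python3 -m jog '-0.1 0 0 0 0 0.2 0.5; -0.25 0 0 0 0 0.45 0.5; -0.4 0 0 0 0 0.7 0.5; -0.55 0 0 0 0 0.9 0.5; -0.7 0 0 0 0 1 0.5; -0.85 0 0 0 0 1 0.5; -0.95 0 0 0 0 1 0.5; -0.95 0 0 0 0 1 0.5'
python3 - <<'E'
from h import *
np.set_printoptions(precision=3,suppress=True)
o=get_obs();rot=R.from_rotvec(o['orientation']).as_matrix()
print(o['ee_pos'],np.degrees(np.arctan2(rot[1,1],rot[0,1])),rot.T@(np.array([482.2,-397.4,200])-o['ee_pos'])/200)
E
```

```text
t: 11.15
ee_pos: [494.1, -328.8, 249.0]
orientation: [-2.85, -1.321, 0.001]
ft_force: [0.1, 0.3, -3.1]
width: 33.8
grasp_force: 29.8
[ 494.076 -328.796  248.954] -40.276458124428295 [-0.3    0.177  0.245]
```

```bash
python3 -m jog '-0.1 0.06 0 0 0 0.25 0.5; -0.2 0.12 0 0 0 0.5 0.5; -0.3 0.177 0 0 0 0.75 0.5; -0.3 0.177 0 0 0 0.95 0.5'
python3 -m jog '0 0 0 0 0 0.25 0.5; 0 0 0 0 0 0.45 0.5; 0 0 0 0 0 0.547 0.5; 0 0 0 0 0 0.547 0.5; 0 0 0 0 0 0.547 0.5'
python3 - <<'E'
from h import *
np.set_printoptions(precision=3,suppress=True)
o=get_obs();rot=R.from_rotvec(o['orientation']).as_matrix();save('wrist','w4')
print(o['ee_pos'],np.degrees(np.arctan2(rot[1,1],rot[0,1])),rot.T@(np.array([482.2,-397.4,200])-o['ee_pos'])/200)
M=T('wrist',o)
for n in('tray_free','kit_tray','pack_full'):
    for d in pinpoint(n,'wrist')[:2]:print(n,w('wrist',d['xyz'],M),round(d['confidence'],2))
E
```

```text
t: 11.55
ee_pos: [482.8, -396.7, 249.1]
orientation: [3.089, 0.573, -0.001]
ft_force: [0.5, 0.2, -1.9]
width: 34.2
grasp_force: 29.8
t: 12.05
ee_pos: [483.2, -394.6, 249.3]
orientation: [-3.138, -0.139, 0.001]
ft_force: [0.0, -0.2, -1.9]
width: 34.0
grasp_force: 29.8
[ 483.205 -394.562  249.251] -84.9185272573926 [-0.006  0.014  0.246]
tray_free [ 489.058 -394.424    7.359] 0.72
kit_tray [ 547.393 -387.759   -2.715] 0.58
pack_full [ 482.247 -394.263  184.87 ] 0.56
```

View pics/w4.png

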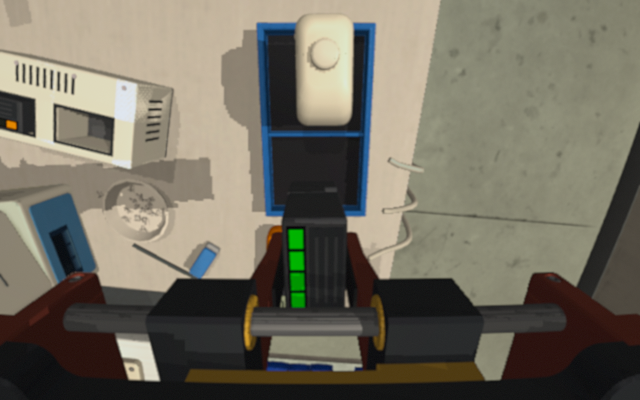

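The wrist view shows the pack held upright over the tray. The tray rim corners are at (257,23), (376,23), (364,214) and (266,214), and the compartment is empty.

Run:
```python
from h import *
np.set_printoptions(precision=1,suppress=True)
o=get_obs();rot=R.from_rotvec(o['orientation']).as_matrix();M=T('wrist',o)
for p in [(257,23),(376,23),(364,214),(266,214)]:print(rot.T@(ray('wrist',p,26,M)-o['ee_pos']))
for p in [(320,134)]:print('div',rot.T@(ray('wrist',p,20,M)-o['ee_pos']))
```

```text
[180.5 -65.1 223.6]
[180.5  72.3 223.6]
[-54.2  69.5 223.6]
[-54.1 -65.6 223.6]
div [ 53.2   8.3 229.6]
```

```bash
python3 -m jog '0 0.014 0.1 0 0 0 0.5; 0 0.014 0.3 0 0 0 0.5; 0 0.014 0.5 0 0 0 0.5; 0 0.014 0.65 0 0 0 0.5; 0 0.014 0.75 0 0 0 0.5; 0 0.014 0.81 0 0 0 0.5; 0 0.014 0.84 0 0 0 0.5; 0 0.014 0.84 0 0 0 0.5'
python3 -m jog '0 0 0.01 0 0 0 0.5; 0 0 0.015 0 0 0 0.5; 0 0 0.02 0 0 0 0.5; 0 0 0.02 0 0 0 0.5'
```

```text
t: 13.05
ee_pos: [483.4, -398.1, 81.5]
orientation: [-3.138, -0.136, 0.0]
ft_force: [0.1, 0.2, -1.9]
width: 34.0
grasp_force: 29.8
t: 13.45
ee_pos: [483.5, -398.2, 78.1]
orientation: [3.138, 0.136, 0.001]
ft_force: [0.4, -0.5, -1.2]
width: 34.3
grasp_force: 29.8
```

```bash
python3 -m jog '0 0 0.008 0 0 0 0.5; 0 0 0.015 0 0 0 0.5; 0 0 0.015 0 0 0 0.5'
python3 -m jog '0 0 0.005 0 0 0 0.5; 0 0 0.005 0 0 0 0.5'
```

```text
t: 13.75
ee_pos: [483.2, -397.9, 74.4]
orientation: [-3.138, -0.136, 0.001]
ft_force: [0.1, -0.4, -3.0]
width: 33.8
grasp_force: 29.8
t: 13.95
ee_pos: [483.4, -398.1, 73.7]
orientation: [3.139, 0.136, 0.0]
ft_force: [-1.2, -0.3, -1.7]
width: 33.8
grasp_force: 29.8
```

```bash
python3 -m jog '0 0 0.005 0 0 0 0.5; 0 0 0.005 0 0 0 0.5'
python3 -m jog '0 0 0.005 0 0 0 0.5; 0 0 0.005 0 0 0 0.5'
```

```text
t: 14.15
ee_pos: [483.4, -398.1, 73.6]
orientation: [-3.139, -0.136, -0.0]
ft_force: [-3.2, 2.8, 6.7]
width: 33.8
grasp_force: 29.9
t: 14.35
ee_pos: [483.5, -397.8, 73.4]
orientation: [-3.138, -0.136, -0.0]
ft_force: [-3.9, 5.0, 13.6]
width: 33.9
grasp_force: 30.0
```

```bash
python3 -m jog '0 0 -0.005 0 0 0 0.5; 0 0 -0.005 0 0 0 0; 0 0 -0.005 0 0 0 -0.4; 0 0 -0.005 0 0 0 -0.4; 0 0 -0.005 0 0 0 -0.4; 0 0 -0.005 0 0 0 -0.4'
python3 -m jog '0 0 -0.05 0 0 0 -0.4; 0 0 -0.15 0 0 0 -0.4; 0 0 -0.3 0 0 0 -0.4; 0 0 -0.5 0 0 0 -0.4; 0 0 -0.7 0 0 0 -0.4; 0 0 -0.9 0 0 0 -0.4; 0 0 -0.9 0 0 0 -0.4'
python3 - <<'E'
from h import *
a=save('scene','sc2');b=save('side','s2')
im=np.hstack([cv2.resize(a[110:330,210:470],(400,338)),cv2.resize(b[130:350,180:440],(400,338))])
cv2.imwrite('pics/end.png',im[...,::-1])
np.set_printoptions(precision=1,suppress=True)
for n in('pack_full','kit_pump','pack_low'):
    for d in pinpoint(n,'side')[:3]:print(n,w('side',d['xyz']),round(d['confidence'],2))
E
```

```text
t: 14.95
ee_pos: [483.3, -398.1, 72.5]
orientation: [-3.139, -0.136, 0.0]
ft_force: [-0.0, 0.4, 0.3]
width: 61.3
grasp_force: 0.0
t: 15.65
ee_pos: [485.8, -400.2, 259.9]
orientation: [3.131, 0.136, 0.013]
ft_force: [0.6, -0.2, 0.8]
width: 61.9
grasp_force: 0.0
pack_full [ 484.9 -397.5    1.9] 0.61
pack_full [708.1  19.3   0.4] 0.46
kit_pump [ 597.5 -392.9    0.1] 0.88
```

View pics/end.png

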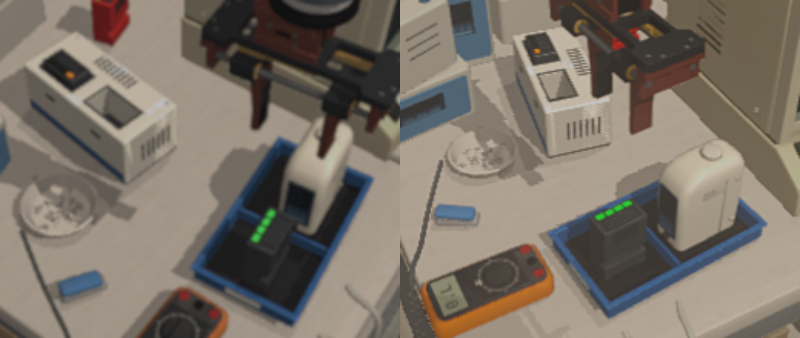

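Both views show the charged pack upright in the empty compartment, with the pump standing beside it. The amber pack is still latched and the gripper is clear.

```bash
python3 -c "
from workcell import *
print(close_job())"
```

```text
the job is handed in; nothing more can be done
None
```

The charged pack is standing upright in the empty compartment of the kit tray, the amber pack is still latched, the pump hasn't moved, and the job was handed in after about 16 s of robot time (no verdict came back).

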